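Soap and scrub brush off the ledge into the wash tub

TASK

Get the wash tub ready: slide the green soap bar and the yellow scrub brush along the tiled ledge and push each over the ledge's front edge so that both drop into the blue tub below. Do not lift them off the ledge, and leave the white dish and the two orange clothespins where they are.

Things in the scene. Friction and masses are not known exactly. Their poses are not given: they have to be found in the camera images.
- ledge: Fixed terracotta-tiled ledge, a solid block 300 deep (x) by 960 long (y) by 140 high. Origin at table level straight below the middle of its front top edge; +x runs from the front edge back over the ledge, y along the edge, z up. The flat top is at z = 140 with no lip. The front edge faces the robot.
- tub: Fixed blue open rectangular tub on the table in front of the ledge, beside the front edge: outside 230 (x) by 340 (y) by 115 high, walls and floor 6 thick. Origin at the centre of its underside, axes parallel to the ledge's; its centre is 125 in front of the ledge edge, so a 10 gap is left between them. It may stand to the left or right of the middle of the ledge.
- soap: Loose pale green soap bar on the ledge, 92 (x) by 120 (y) by 35 high, about 0.36 kg; too wide to be pinched across. Origin at the centre of its underside, z up.
- brush: Loose yellow scrub brush without handle, bristles (cream) down, on the ledge, 92 (x) by 160 (y) by 46 high (a low ridge on top reaches 50), about 0.28 kg; stiff. Origin at the centre of its underside, z up.
- soap_mid (a point): Middle of the soap bar, 17.5 above its underside.
- brush_mid (a point): Middle of the brush, 23 above its underside.
- dish: Loose white ceramic dish, 104 across, 24 high, towards the left or right end of the ledge. Origin at the centre of its underside. To be left alone.
- pin_a: Loose orange clothespin lying along the back of the ledge, 75 long, about 14 wide, 11 high. Origin at the centre of its underside. To be left alone.
- pin_b: The other orange clothespin, same size and origin, towards the end of the ledge away from the dish. To be left alone.
Not all that is in view belongs to the job. Several things have the shape of the brush; the one meant has the colours described above.

How it is judged:
By the outcome, as a careful person would: the job done as asked, in the order asked, and still so for the second after the job is handed in, with the robot touching nothing.
It also fails if it takes over 67 s, if anything falls off the work surface, if the arm or the gripper's body presses on something with over 40 N, if the wrist force passes 120 N, or if a joint passes its speed limit or range.

ROBOT

A 6-joint arm with a two-finger parallel gripper is mounted at the origin on the work surface. World frame = base frame: x ahead of the robot, y to its left, z up, the work surface at z = 0. Lengths are in m, angles in rad, forces in N, time in s.
With the tool pointing down it reaches from about 0.425 to 1.125 m from the base axis. Payload 14.9 kg.
Tool frame: the origin (TCP) lies midway between the tips of the shut fingers; the grasp point (between the pads) lies 19 mm behind it; z points along the fingers, x is the direction in which the jaws open and shut, and the axes are right-handed (so a half turn about z gives the same grasp; the last joint's range is limited). The gripper opens to 91 mm and grips with 3 to 60 N. Pads are 32 mm wide; open, the fingers measure 118 mm over their backs; the gripper's body (76 mm by 178 mm) begins 60 mm behind the grasp point.
Start: joints at [1.087, 0.379, 1.734, -0, 1.028, -0.033], TCP at [0.305, 0.63, 0.214] pointing down, gripper open.
Joint ranges: [-2.77, 2.77], [-0.74, 2.19], [0, 2.66], [-1.06, 4.2], [0.31, 2.87], [-3.08, 3.08]. Speed limits (rad/s): [1.89, 1.89, 2.39, 3.14, 3.14, 3.14].

INTERFACE

Orientations are given as a unit quaternion [w, x, y, z].
In Python, from bench import env, eyes, ticket gives the robot as it stands.
- The arm moves only by the tool send_rows, never from a script. Its argument "commands" is a list of rows, each a list of 7 numbers: the closure, from 0 (fully open) to 1 (shut), then the shift along the tool's x, y, z in mm, then the turn, a rotation vector about the tool's x, y, z in degrees. In form: [[grip, tx, ty, tz, ax, ay, az], ...]. A call has 1 to 10 rows; each row shifts and turns the commanded pose from where the row before left it, along the tool's axes as they then stand; what a row does not reach is not made up. A row lasts 1/12 s, in which the tool goes at most 41.7 mm and 7.16 degrees, less where a joint would pass 70% of its speed; a pose out of reach is approached as far as the arm can. A call with a gripper value outside its range is refused whole. The fingers move at their own pace and stop on an object; the grip force is fixed at half the most. Time passes only in rows, so rows that do not move let the fingers close. It gives the time, the measured TCP pose, the force and the opening at its end, in the units of the state.
- env.observe(): the state, without advancing time (a new reading comes with each control period).
- eyes.grab_frame(name): name is "scene" or "top" or "wrist"; returns a dict with "color" (480x640x3 uint8, red, green, blue), "camera_matrix" (3x3 intrinsics, pixels), "world_from_camera" (4x4, takes a point from camera to world coordinates). Camera axes: x right, y down, z forward; pixel columns grow to the right and rows downward; lengths in m; the calibration is good to about 2 mm. The wrist camera is an equidistant fisheye: a pixel r from the principal point sees the ray r / f radians off the axis. A picture is of the moment at which its call begins. There is no depth.
- ticket.job_done(): hands the job in, once; it reports no verdict.
The state is a dict: "time": time; "q": joint angles; "dq": joint speeds; "joint_torque": joint torques, N m; "eef_pos": TCP position; "tool_rot": TCP orientation; "wrist_force": force on the tool from outside, world axes, zero at the start; "ft_torque": the same for the moment, N m; "grip_width": opening from 0.0 (shut) to 1.0 (fully open).
Only numpy, scipy, OpenCV 4.12 (cv2) and the standard library are available. Lean on these libraries where they do the work, as an engineer would, in place of code of your own. Each camera call takes 0.05 s, during which the arm holds its last target.

## Working session

There is one attempt and no reset: what is moved stays moved. The work goes in short steps, Python scripts to look and compute and a tool call to move; the robot and the scene stay as the last step left them, time stands still between calls to the robot, and variables do not carry over. Pictures are saved under pics/ and viewed, and the job is handed in when it is done.

Besides the shell and the picture viewer there is one more tool, called by a JSON object that holds its "api" and its "payload". send_rows: Moves the arm, as the interface text tells. Its arguments: {"type":"object","properties":{"commands":{"type":"array","items":{"type":"array","items":{"type":"number"}}}},"required":["commands"]}

```bash
mkdir -p pics
python3 - <<'E'
from bench import env, eyes, ticket
import cv2
for n in ["scene","top"]:
    f=eyes.grab_frame(n); cv2.imwrite(f"pics/{n}0.png",f["color"][:,:,::-1]); print(n,f["camera_matrix"].round(1).tolist(),f["world_from_camera"].round(4).tolist())
s=env.observe();print(s)
E
```

```text
scene [[610.5, 0.0, 328.4], [0.0, 610.5, 231.9], [0.0, 0.0, 1.0]] [[-0.8334, 0.3671, -0.4132, 1.0463], [0.5526, 0.5711, -0.607, 0.756], [0.0131, -0.7342, -0.6788, 0.9417], [0.0, 0.0, 0.0, 1.0]]
top [[520.1, 0.0, 319.2], [0.0, 520.1, 244.3], [0.0, 0.0, 1.0]] [[-0.0042, -0.9877, 0.1565, 0.3664], [-1.0, 0.0042, -0.0005, -0.0017], [-0.0002, -0.1565, -0.9877, 1.3489], [0.0, 0.0, 0.0, 1.0]]
{'time': 0.1, 'q': array([ 1.08672342e+00,  3.79356115e-01,  1.73471649e+00, -1.10711402e-05,
        1.02851559e+00, -3.32865711e-02]), 'dq': array([-0.00033755, -0.00158371, -0.00185564,  0.002717  , -0.00037666,
       -0.00070995]), 'joint_torque': array([-7.11078155e-04, -7.65023518e+01, -4.35293841e+01,  6.51945057e-02,
        3.98431427e-02, -4.71047670e-06]), 'eef_pos': array([0.30480407, 0.62975755, 0.21335677]), 'tool_rot': array([ 2.54326552e-04,  8.47250834e-01,  5.31192786e-01, -4.27920861e-04]), 'wrist_force': array([-0.04624031,  0.00483638, -1.01287855]), 'ft_torque': array([0.00112019, 0.04446115, 0.02107856]), 'grip_width': 0.9987927562263594}
```

View pics/top0.png

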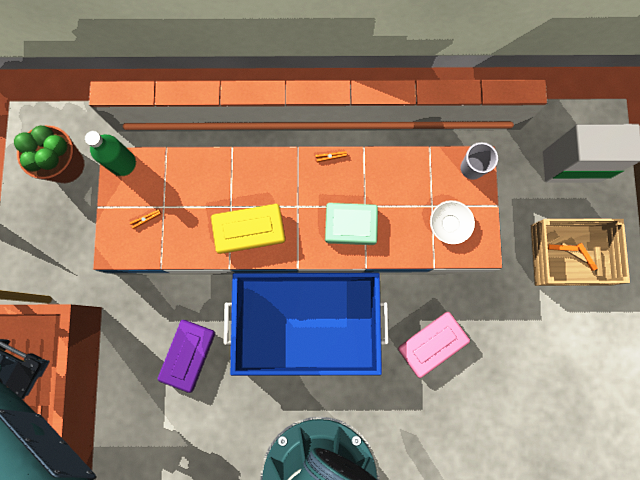

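View pics/scene0.png

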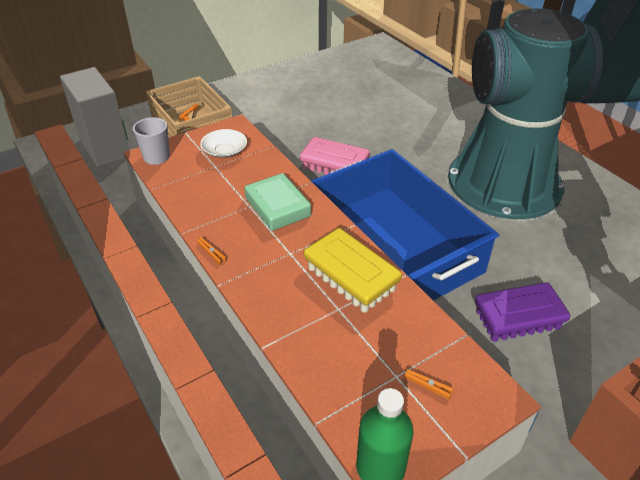

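```bash
cat > h.py <<'E'
import numpy as np, cv2
from bench import env, eyes, ticket
def ray(f,u,v,z):
    K=f["camera_matrix"];T=f["world_from_camera"]
    d=T[:3,:3]@np.linalg.solve(K,[u,v,1.]);o=T[:3,3]
    return (o+d*(z-o[2])/d[2])
def crop(f,x0,x1,y0,y1,s,name):
    cv2.imwrite(name,cv2.resize(f["color"][y0:y1,x0:x1,::-1],None,fx=s,fy=s,interpolation=cv2.INTER_CUBIC))
E
python3 - <<'E'
from h import *
f=eyes.grab_frame("top")
crop(f,200,400,190,290,4,"pics/c1.png")
crop(f,85,285,190,290,4,"pics/c2.png")
crop(f,380,520,190,290,5,"pics/c3.png")
g=eyes.grab_frame("scene"); crop(g,230,430,160,310,4,"pics/c4.png")
E
```

```text
(no output)
```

View pics/c1.png

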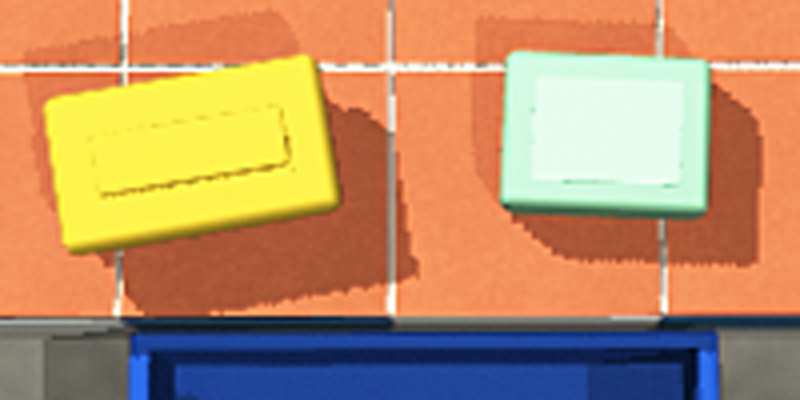

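View pics/c4.png

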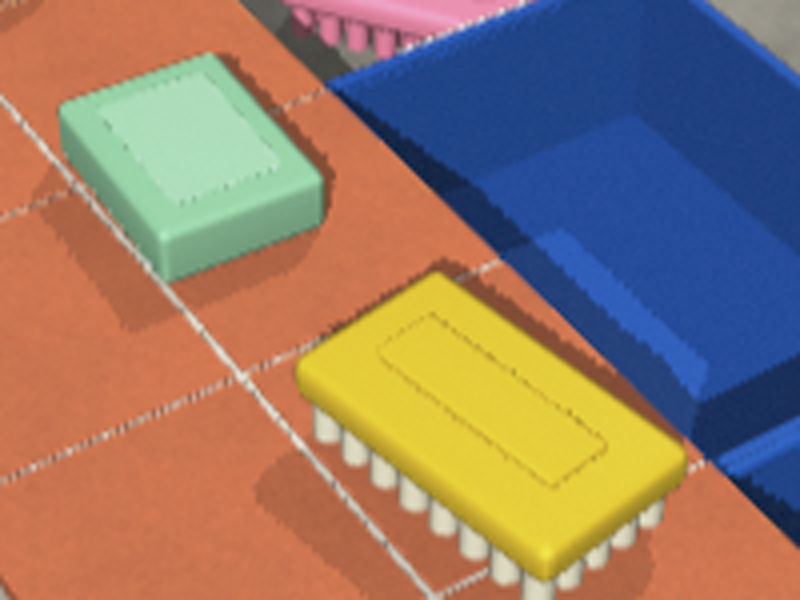

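View pics/c2.png

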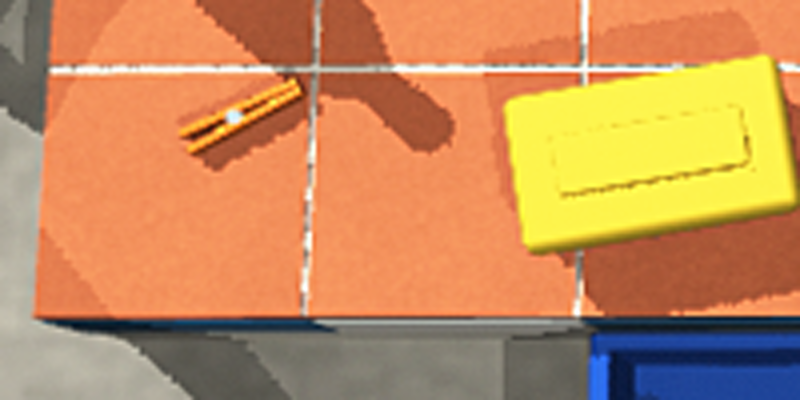

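View pics/c3.png

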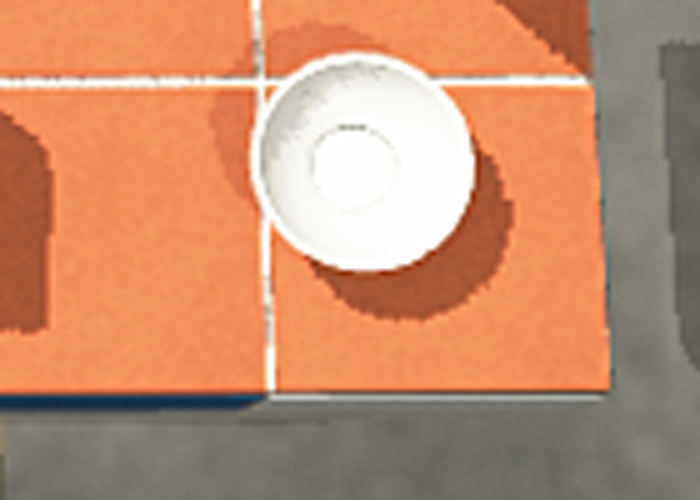

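Run:
```python
from h import *
f=eyes.grab_frame("top")
def p(n,pts,z):
    a=np.array([ray(f,u,v,z)[:2] for u,v in pts])
    print(n,(a*1000).round().tolist(),"mean",(a.mean(0)*1000).round(1), "sides",(np.linalg.norm(a-np.roll(a,-1,0),axis=1)*1000).round())
p("brush",[(211.2,215),(278.7,203.8),(285,241.2),(217,253)],.184)
p("soap",[(326.7,203),(377.5,204.5),(376.5,243.5),(325.5,241.5)],.173)
p("ledge",[(94.3,269.2),(502,268.2)],.14)
p("ledgeback",[(97,147),(497,147)],.14)
p("tub",[(233,274),(380,273),(382,375),(231,375)],.115)
p("dish",[(452.5,222.5)],.16)
p("dishedge",[(430.5,222),(475,222)],.164)
p("pinb",[(145,219)],.15); p("pina",[(331,156)],.15)
p("pinb ends",[(130.5,225),(160,211.5)],.15); p("pina",[(314.5,157),(349,155)],.15)
for z in(.14,.25): p("wall",[(90,105),(545,103)],z)
p("bottle cap",[(94,139)],.3);p("cup",[(482,155)],.24)
```

```text
brush [[620.0, 244.0], [645.0, 90.0], [558.0, 75.0], [532.0, 229.0]] mean [588.9 159.7] sides [156.  88. 156.  89.]
soap [[650.0, -20.0], [645.0, -138.0], [554.0, -134.0], [559.0, -17.0]] mean [602.  -77.1] sides [118.  92. 117.  90.]
ledge [[501.0, 523.0], [500.0, -429.0]] mean [500.4  47. ] sides [952. 952.]
ledgeback [[799.0, 536.0], [795.0, -435.0]] mean [797.   50.5] sides [970. 970.]
tub [[491.0, 203.0], [492.0, -147.0], [256.0, -146.0], [257.0, 203.0]] mean [373.9  28.2] sides [350. 236. 349. 234.]
dish [[605.0, -313.0]] mean [ 604.8 -313.1] sides [0.]
dishedge [[605.0, -261.0], [605.0, -364.0]] mean [ 605.2 -312.7] sides [103. 103.]
pinb [[618.0, 407.0]] mean [618.3 407.1] sides [0.]
pina [[771.0, -32.0]] mean [770.6 -31.6] sides [0.]
pinb ends [[604.0, 440.0], [636.0, 373.0]] mean [620.1 406.5] sides [75. 75.]
pina [[768.0, 8.0], [773.0, -75.0]] mean [770.6 -33.4] sides [83. 83.]
wall [[907.0, 559.0], [907.0, -559.0]] mean [9.071e+02 2.000e-01] sides [1118. 1118.]
wall [[858.0, 508.0], [858.0, -508.0]] mean [857.9   0. ] sides [1017. 1017.]
bottle cap [[759.0, 472.0]] mean [759.4 471.8] sides [0.]
cup [[741.0, -364.0]] mean [ 741.1 -364.4] sides [0.]
```

{"api": "send_rows", "payload": {"commands": [[1,0,0,-25,0,0,-6.45],[1,0,0,-25,0,0,-6.45],[1,0,0,-25,0,0,-6.45],[1,0,0,-25,0,0,-6.45],[1,0,0,0,0,0,0]]}}

```text
time: 0.67
eef_pos: [0.3059, 0.6318, 0.3195]
tool_rot: [-0.001, 0.705, 0.709, 0.003]
wrist_force: [0.4, -0.5, 0.7]
grip_width: 0.668
```

{"api": "send_rows", "payload": {"commands": [[1,-33,12,0,0,0,0],[1,-33,12,0,0,0,0],[1,-33,12,0,0,0,0],[1,-33,12,0,0,0,0],[1,-33,12,0,0,0,0],[1,-33,12,0,0,0,0],[1,-33,12,0,0,0,0],[1,-33,12,0,0,0,0],[1,-33,12,0,0,0,0],[1,-33,12,0,0,0,0]]}}

```text
time: 1.5
eef_pos: [0.4249, 0.2984, 0.3137]
tool_rot: [0.0, 0.708, 0.707, 0.0]
wrist_force: [-0.1, -0.2, -0.2]
grip_width: -0.0
```

{"api": "send_rows", "payload": {"commands": [[1,-33,12,0,0,0,0],[1,-33,12,0,0,0,0],[1,-33,12,0,0,0,0],[1,-33,12,0,0,0,0],[1,-33,12,0,0,0,0],[1,-33,12,0,0,0,0],[1,-33,12,0,0,0,0],[1,-33,12,0,0,0,0],[1,-33,12,0,0,0,0],[1,-33,12,0,0,0,0]]}}

```text
time: 2.33
eef_pos: [0.5448, -0.0319, 0.3137]
tool_rot: [0.0, 0.708, 0.707, 0.0]
wrist_force: [-0.2, 0.2, 0.6]
grip_width: 0.005
```

{"api": "send_rows", "payload": {"commands": [[1,-33,12,0,0,0,0],[1,-33,12,0,0,0,0],[1,-33,12,0,0,0,0],[1,-33,12,0,0,0,0],[1,-10,0,0,0,0,0],[1,0,0,0,0,0,0],[1,0,0,0,0,0,0]]}}

```text
time: 2.92
eef_pos: [0.5921, -0.1719, 0.3134]
tool_rot: [-0.0, 0.708, 0.706, -0.0]
wrist_force: [0.8, 0.1, 0.4]
grip_width: 0.001
```

{"api": "send_rows", "payload": {"commands": [[1,-2,9,30,0,0,0],[1,0,0,35,0,0,0],[1,0,0,35,0,0,0],[1,0,0,25,0,0,0],[1,0,0,15,0,0,0],[1,0,0,10,0,0,0],[1,0,0,10,0,0,0],[1,0,0,0,0,0,0]]}}

```text
time: 3.58
eef_pos: [0.6009, -0.173, 0.1527]
tool_rot: [-0.001, 0.707, 0.707, -0.0]
wrist_force: [-0.5, -0.8, -0.7]
grip_width: 0.005
```

Run:
```python
from h import *
f=eyes.grab_frame("top"); crop(f,300,480,190,290,4,"pics/d1.png")
```

```text
(no output)
```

View pics/d1.png

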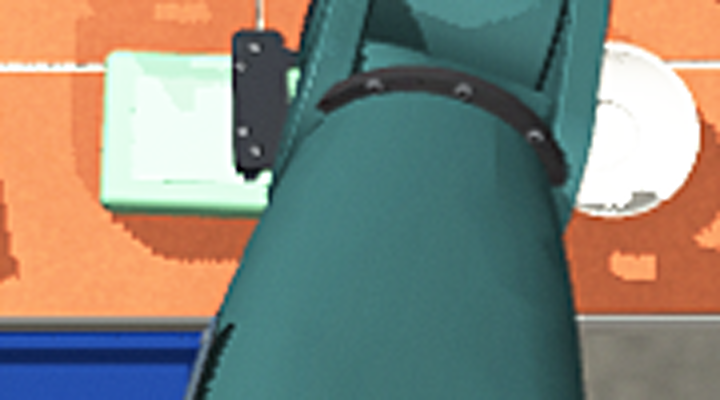

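The soap (left corner crop 105,55) is unmoved with the gripper standing on its right. I now push it +y by about 23 mm.

{"api": "send_rows", "payload": {"commands": [[1,6,0,0,0,0,0],[1,6,0,0,0,0,0],[1,6,0,0,0,0,0],[1,5,0,0,0,0,0],[1,5,0,0,0,0,0],[1,5,0,0,0,0,0],[1,5,0,0,0,0,0],[1,5,0,0,0,0,0],[1,3,0,0,0,0,0],[1,0,0,0,0,0,0]]}}

```text
time: 4.47
eef_pos: [0.6019, -0.1276, 0.1542]
tool_rot: [0.0, 0.707, 0.707, 0.0]
wrist_force: [-0.1, -0.1, 0.3]
grip_width: -0.001
```

Run:
```python
from h import *
f=eyes.grab_frame("top"); crop(f,280,480,190,290,4,"pics/d2.png")
for u,v in [(0,0)]: pass
```

```text
(no output)
```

View pics/d2.png

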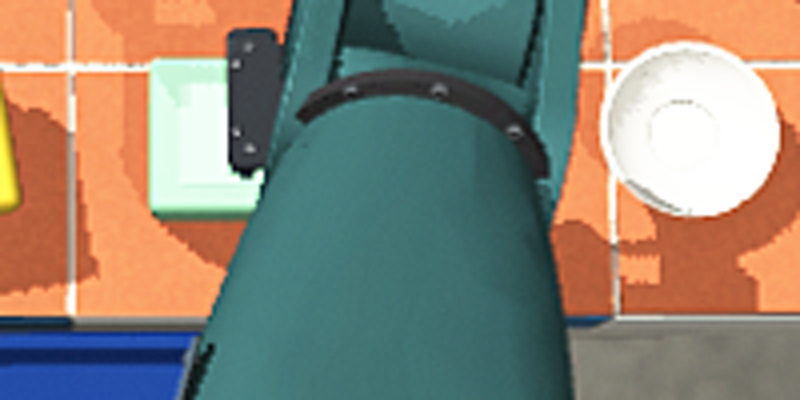

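{"api": "send_rows", "payload": {"commands": [[1,-12,0,0,0,0,0],[1,0,0,-30,0,0,0],[1,0,0,-35,0,0,0],[0.3,20,26,-10,0,0,0],[0,20,26,0,0,0,0],[0,20,26,0,0,0,0],[0,22,27,0,0,0,0],[0,0,0,0,0,0,0],[0,0,0,0,0,0,0]]}}

```text
time: 5.27
eef_pos: [0.7071, -0.0578, 0.2281]
tool_rot: [-0.0, 0.707, 0.707, -0.0]
wrist_force: [-0.6, 0.0, 0.2]
grip_width: 0.412
```

Run:
```python
from h import *
f=eyes.grab_frame("top"); crop(f,240,440,140,290,4,"pics/d3.png")
f=eyes.grab_frame("scene"); crop(f,130,430,100,310,2.6,"pics/d4.png")
```

```text
(no output)
```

View pics/d3.png

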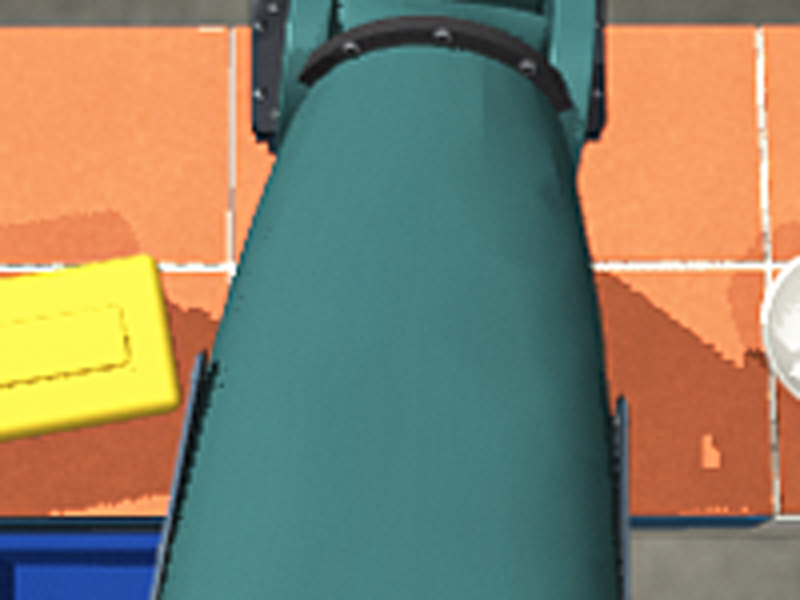

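View pics/d4.png

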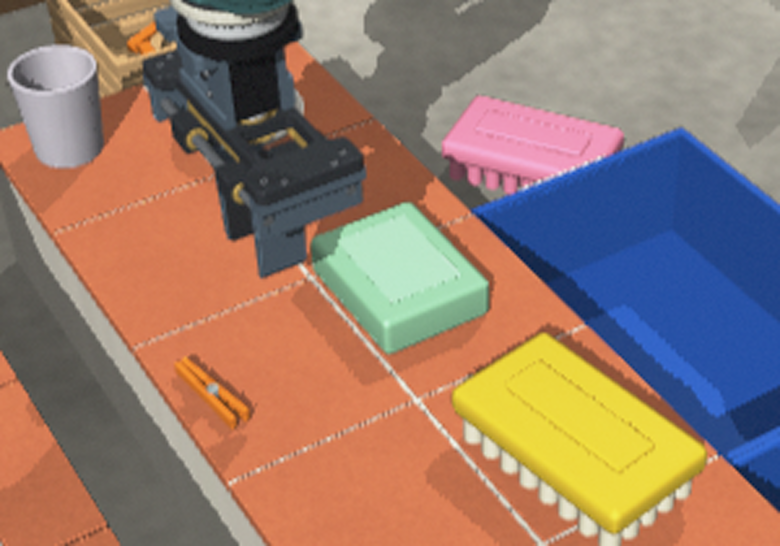

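{"api": "send_rows", "payload": {"commands": [[0,0,0,20,0,0,0],[0,0,0,20,0,0,0],[0,0,0,20,0,0,0],[0,0,0,15,0,0,0],[0,0,0,0,0,0,0],[0,0,-10,0,0,0,0],[0,0,-10,0,0,0,0],[0,0,-10,0,0,0,0]]}}

```text
time: 6.03
eef_pos: [0.6759, -0.0583, 0.1551]
tool_rot: [0.0, 0.707, 0.707, 0.0]
wrist_force: [-0.4, 0.7, -0.2]
grip_width: 1.002
```

Run:
```python
from h import *
print(env.observe()["eef_pos"])
f=eyes.grab_frame("scene"); crop(f,130,430,100,310,2.6,"pics/d5.png")
```

```text
[ 0.67592357 -0.05831662  0.15514392]
```

View pics/d5.png

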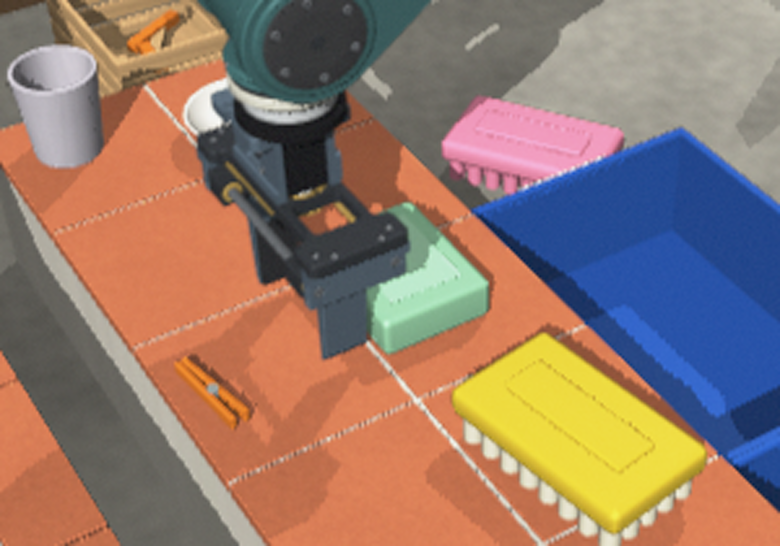

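The fingers stand just behind the soap and span its width, so I push it forward.

{"api": "send_rows", "payload": {"commands": [[0,0,-10,0,0,0,0],[0,0,-10,0,0,0,0],[0,0,-10,0,0,0,0],[0,0,-10,0,0,0,0],[0,0,-10,0,0,0,0],[0,0,-10,0,0,0,0],[0,0,-10,0,0,0,0],[0,0,-10,0,0,0,0]]}}

```text
time: 6.75
eef_pos: [0.5969, -0.0582, 0.1551]
tool_rot: [0.001, 0.707, 0.707, 0.001]
wrist_force: [5.4, 0.2, 5.1]
grip_width: 1.001
```

Run:
```python
from h import *
f=eyes.grab_frame("scene"); crop(f,200,500,100,310,2.6,"pics/d6.png")
```

```text
(no output)
```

View pics/d6.png

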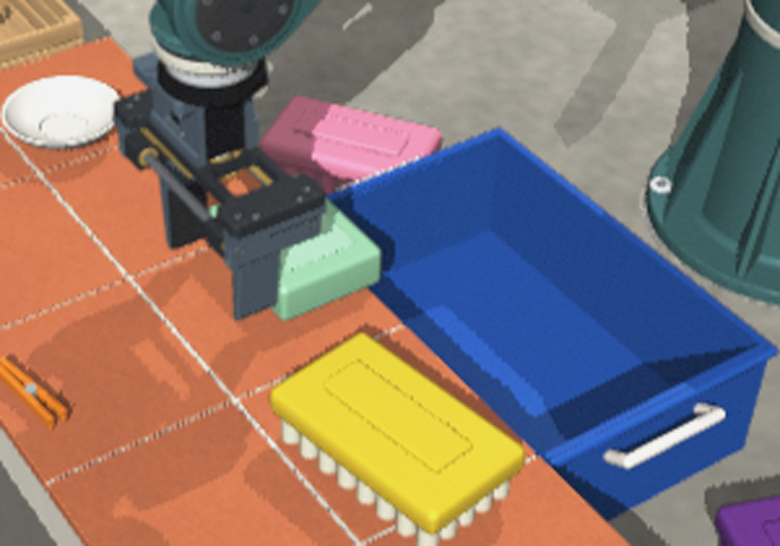

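{"api": "send_rows", "payload": {"commands": [[0,0,-10,0,0,0,0],[0,0,-10,0,0,0,0],[0,0,-10,0,0,0,0],[0,0,-10,0,0,0,0],[0,0,-10,0,0,0,0],[0,0,-10,0,0,0,0],[0,0,-10,0,0,0,0],[0,0,-10,0,0,0,0],[0,0,-10,0,0,0,0]]}}

```text
time: 7.55
eef_pos: [0.5051, -0.0579, 0.1536]
tool_rot: [-0.0, 0.707, 0.707, -0.0]
wrist_force: [1.6, -0.5, -0.7]
grip_width: 1.002
```

Run:
```python
from h import *
f=eyes.grab_frame("scene"); crop(f,200,500,100,310,2.6,"pics/d7.png")
```

```text
(no output)
```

View pics/d7.png

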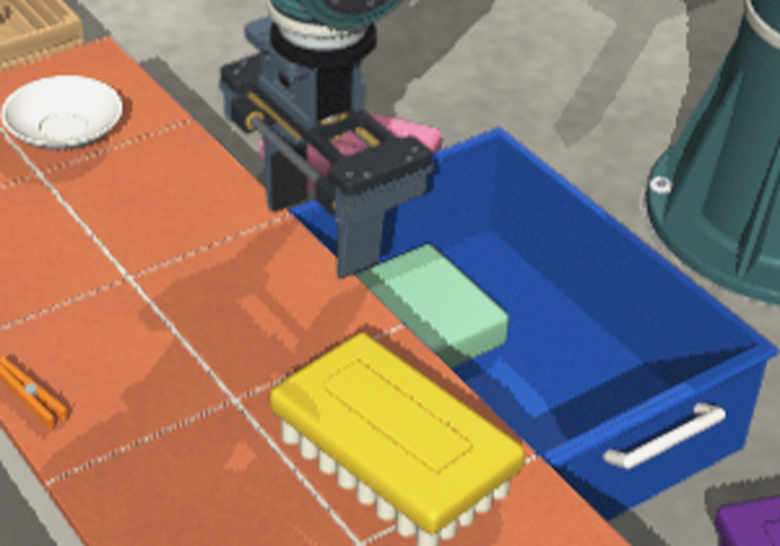

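The soap has dropped into the tub. Next I go to the left end of the brush.

{"api": "send_rows", "payload": {"commands": [[0,0,0,-30,0,0,0],[0,0,0,-35,0,0,0],[1,0,0,-35,0,0,0],[1,33,7,0,0,0,0],[1,33,7,0,0,0,0],[1,33,7,0,0,0,0],[1,33,7,0,0,0,0],[1,33,7,0,0,0,0],[1,33,7,0,0,0,0],[1,33,7,0,0,0,0]]}}

```text
time: 8.43
eef_pos: [0.5555, 0.1746, 0.2538]
tool_rot: [-0.0, 0.707, 0.707, -0.0]
wrist_force: [0.4, -1.7, 0.2]
grip_width: 0.448
```

{"api": "send_rows", "payload": {"commands": [[1,33,7,0,0,0,0],[1,33,7,0,0,0,0],[1,31,3,0,0,0,0],[1,0,0,0,0,0,-4.5],[1,0,0,0,0,0,-4.5],[1,0,0,0,0,0,0],[1,0,0,0,0,0,0]]}}

```text
time: 9.02
eef_pos: [0.5725, 0.2698, 0.2537]
tool_rot: [-0.0, 0.651, 0.759, -0.0]
wrist_force: [-0.0, -0.0, -0.3]
grip_width: 0.009
```

Run:
```python
from h import *
print(env.observe()["eef_pos"])
f=eyes.grab_frame("scene"); cv2.imwrite("pics/d8.png",f["color"][:,:,::-1])
f=eyes.grab_frame("top"); cv2.imwrite("pics/d9.png",f["color"][:,:,::-1])
```

```text
[0.57252168 0.2698043  0.25368037]
```

View pics/d8.png

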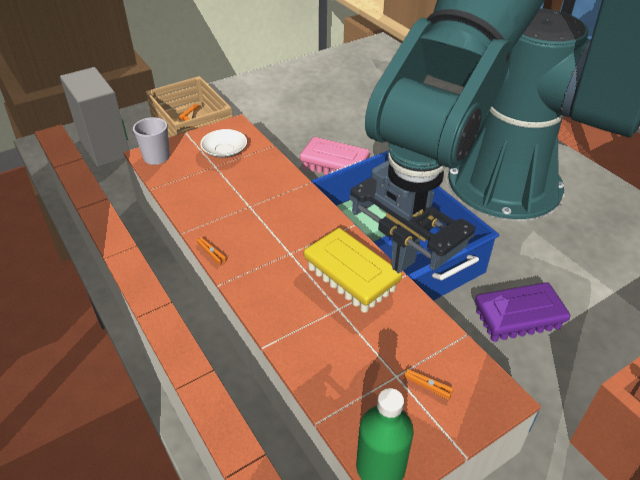

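View pics/d9.png

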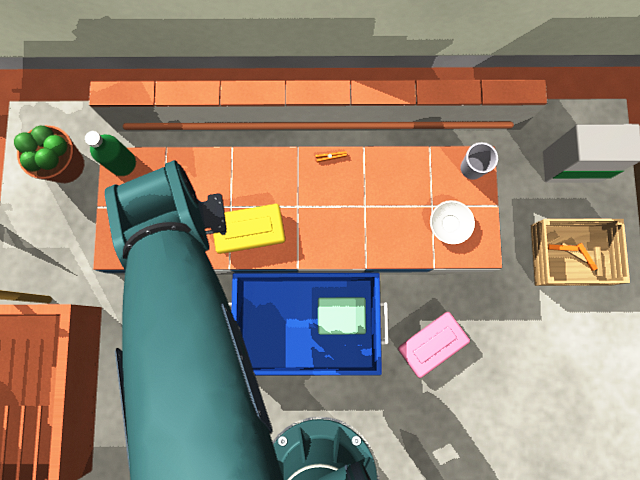

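Top view: soap (342,315) lies inside the tub, the yellow brush (250,228) is unmoved. I lower beside its left end and push along its length.

{"api": "send_rows", "payload": {"commands": [[1,0,0,30,0,0,0],[1,0,0,30,0,0,0],[1,0,0,20,0,0,0],[1,0,0,10,0,0,0],[1,0,0,10,0,0,0],[1,0,0,0,0,0,0],[1,-7,0,0,0,0,0],[1,-7,0,0,0,0,0],[1,-7,0,0,0,0,0],[1,-7,0,0,0,0,0]]}}

```text
time: 9.95
eef_pos: [0.578, 0.2419, 0.1552]
tool_rot: [0.0, 0.65, 0.76, 0.001]
wrist_force: [0.8, 4.9, 3.6]
grip_width: 0.008
```

{"api": "send_rows", "payload": {"commands": [[1,-6,0,0,0,0,0],[1,-6,0,0,0,0,0],[1,-6,0,0,0,0,0],[1,-6,0,0,0,0,0],[1,-6,0,0,0,0,0]]}}

```text
time: 10.37
eef_pos: [0.5827, 0.2126, 0.1551]
tool_rot: [0.0, 0.65, 0.76, 0.001]
wrist_force: [-1.3, 5.6, 6.5]
grip_width: 0.002
```

Run:
```python
from h import *
f=eyes.grab_frame("top"); crop(f,180,380,180,290,4,"pics/e1.png")
```

```text
(no output)
```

View pics/e1.png

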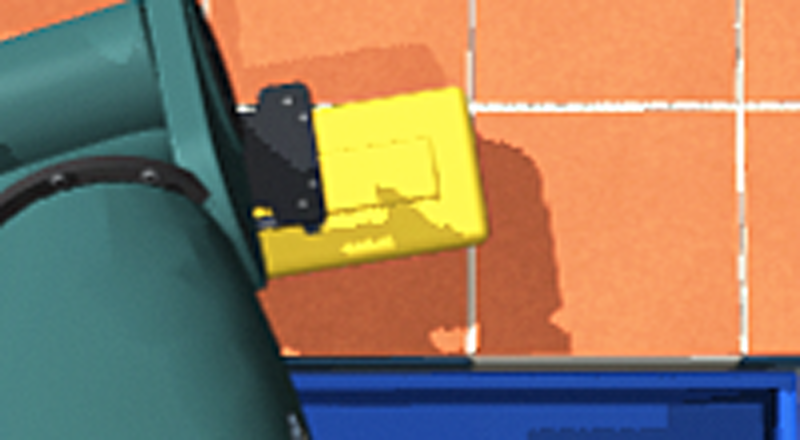

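{"api": "send_rows", "payload": {"commands": [[1,-6,0,0,0,0,0],[1,-6,0,0,0,0,0],[1,-6,0,0,0,0,0],[1,-6,0,0,0,0,0],[1,-4,0,0,0,0,0],[1,12,0,0,0,0,0],[1,0,0,-30,0,0,0],[1,0,0,-35,0,0,0],[1,0,0,-25,0,0,0],[1,0,0,0,0,0,0]]}}

```text
time: 11.25
eef_pos: [0.5864, 0.1979, 0.2494]
tool_rot: [0.002, 0.65, 0.76, 0.003]
wrist_force: [1.4, 0.5, 1.5]
grip_width: 0.006
```

{"api": "send_rows", "payload": {"commands": [[0,0,36,0,0,0,4.5],[0,0,36,0,0,0,4.5],[0,0,36,0,0,0,0],[0,0,0,0,0,0,0]]}}

```text
time: 11.58
eef_pos: [0.6961, 0.2055, 0.2433]
tool_rot: [0.001, 0.708, 0.707, 0.001]
wrist_force: [0.2, -0.5, 0.7]
grip_width: 0.267
```

Run:
```python
from h import *
f=eyes.grab_frame("top"); crop(f,180,380,180,290,4,"pics/e2.png")
f=eyes.grab_frame("scene"); crop(f,230,430,160,310,4,"pics/e3.png")
```

```text
(no output)
```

View pics/e2.png

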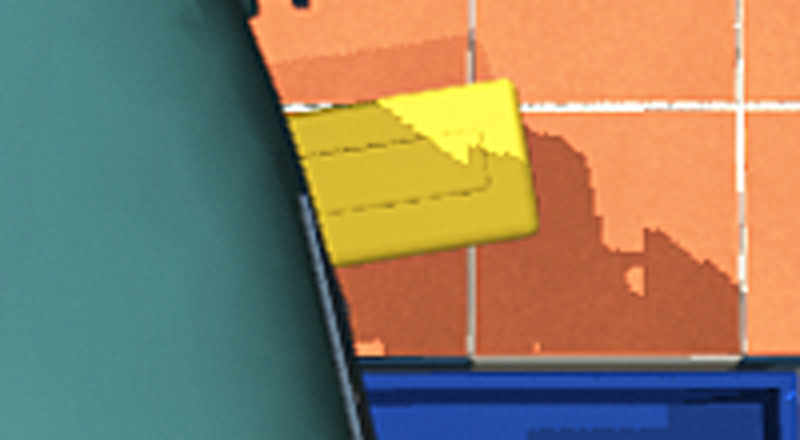

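View pics/e3.png

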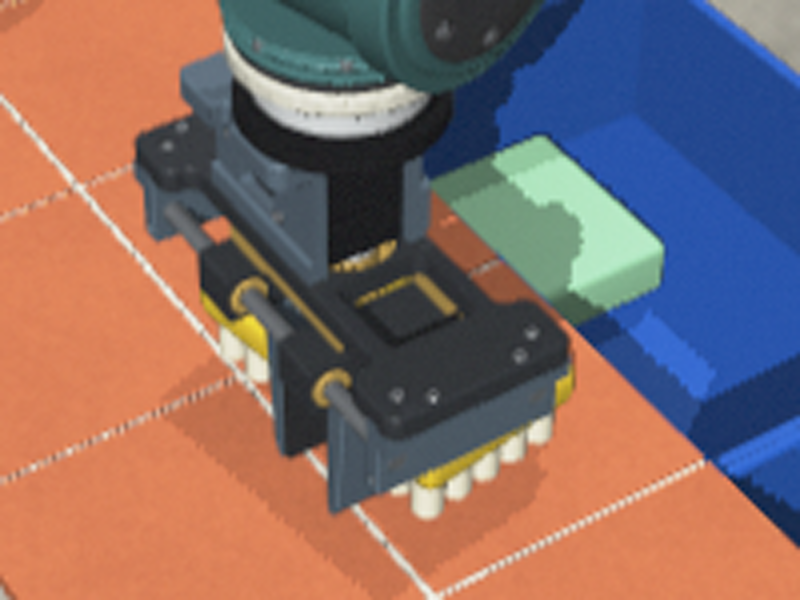

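{"api": "send_rows", "payload": {"commands": [[0,-37,4,0,0,0,0],[0,-37,4,0,0,0,0],[0,-37,2,0,0,0,0],[0,0,0,20,0,0,0],[0,0,0,25,0,0,0],[0,0,0,25,0,0,0],[0,0,0,20,0,0,0],[0,0,0,0,0,0,0],[0,0,-5,0,0,0,0]]}}

```text
time: 12.43
eef_pos: [0.6958, 0.0945, 0.1535]
tool_rot: [-0.001, 0.707, 0.707, -0.001]
wrist_force: [0.9, -0.8, 0.4]
grip_width: 0.988
```

Run:
```python
from h import *
f=eyes.grab_frame("top"); crop(f,180,380,140,290,4,"pics/e4.png")
f=eyes.grab_frame("scene"); crop(f,200,400,160,310,4,"pics/e5.png")
```

```text
(no output)
```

View pics/e4.png

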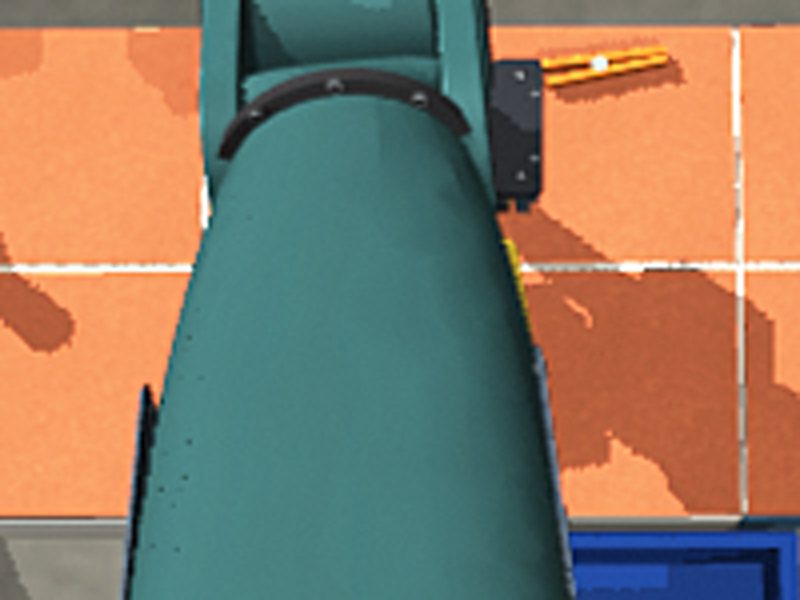

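View pics/e5.png

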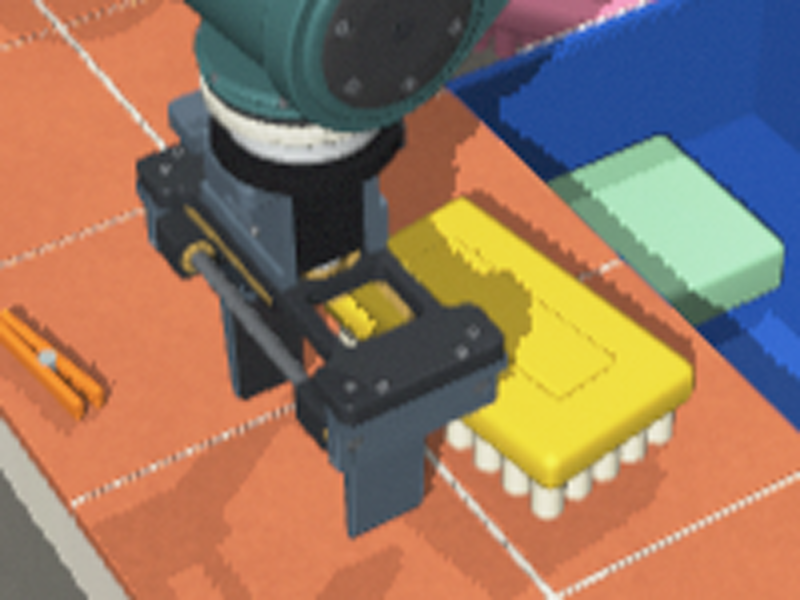

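The fingers are behind the brush and the pins are clear, so I push it forward.

{"api": "send_rows", "payload": {"commands": [[0,0,-10,0,0,0,0],[0,0,-9,0,0,0,0],[0,0,-9,0,0,0,0],[0,0,-9,0,0,0,0],[0,0,-9,0,0,0,0],[0,0,-9,0,0,0,0],[0,0,-9,0,0,0,0],[0,0,-9,0,0,0,0],[0,0,-9,0,0,0,0]]}}

```text
time: 13.28
eef_pos: [0.6145, 0.0944, 0.1544]
tool_rot: [0.0, 0.707, 0.707, 0.001]
wrist_force: [4.9, 0.4, 3.6]
grip_width: 1.003
```

Run:
```python
from h import *
f=eyes.grab_frame("scene"); crop(f,250,500,130,310,3,"pics/e6.png")
f=eyes.grab_frame("top"); crop(f,180,380,140,290,4,"pics/e7.png")
```

```text
(no output)
```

View pics/e6.png

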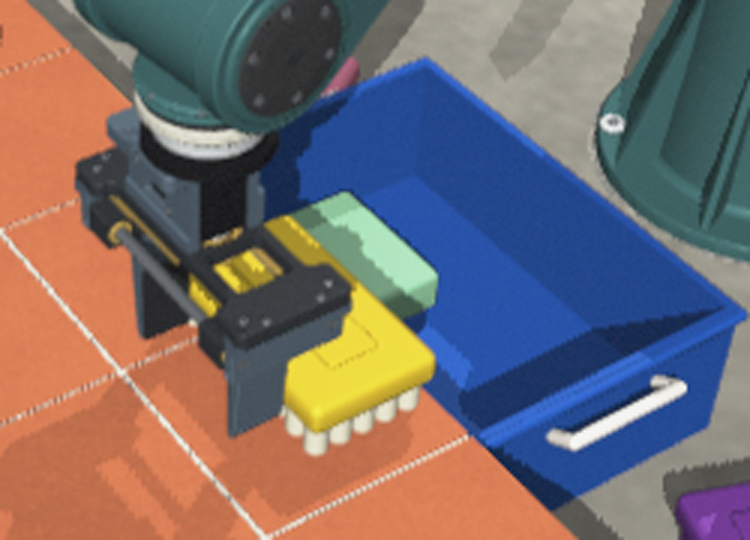

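View pics/e7.png

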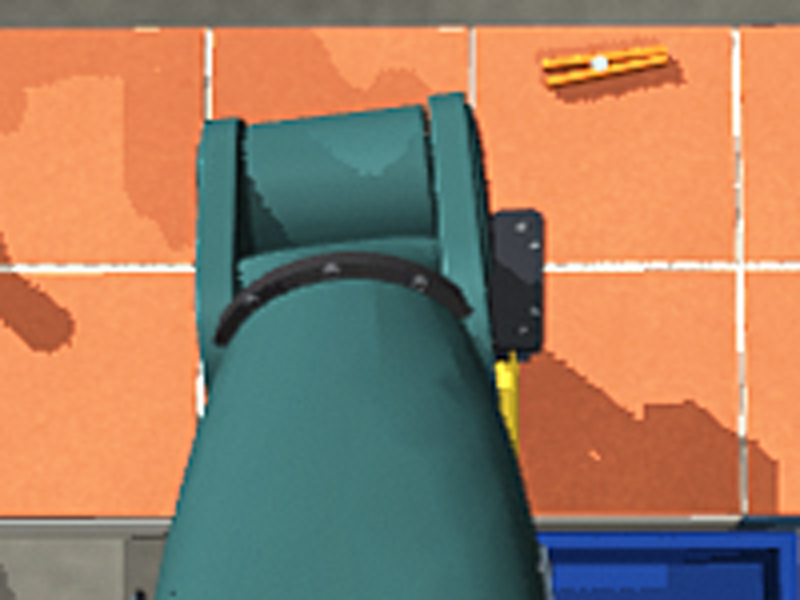

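Run:
```python
from h import *
f=eyes.grab_frame("scene"); print(ray(f,395,249,.18), "tub left wall top", ray(f,410,276,.115),ray(f,497,236,.115), "brush left rear",ray(f,250+317/3,130+425/3,.178))
f=eyes.grab_frame("top"); print(ray(f,309.5,245,.184))
```

```text
[0.50737876 0.17677118 0.18      ] tub left wall top [0.48234539 0.19899578 0.115     ] [0.26732749 0.20830156 0.115     ] brush left rear [0.59768751 0.18258566 0.178     ]
[0.54938954 0.01965875 0.184     ]
```

{"api": "send_rows", "payload": {"commands": [[0,-3,-9,0,0,0,0],[0,-3,-9,0,0,0,0],[0,-3,-9,0,0,0,0],[0,-3,-9,0,0,0,0]]}}

```text
time: 13.82
eef_pos: [0.5777, 0.082, 0.1538]
tool_rot: [-0.0, 0.707, 0.707, -0.0]
wrist_force: [2.7, 0.6, 1.4]
grip_width: 0.998
```

Run:
```python
from h import *
f=eyes.grab_frame("scene"); crop(f,250,500,130,310,3,"pics/e8.png")
```

```text
(no output)
```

View pics/e8.png

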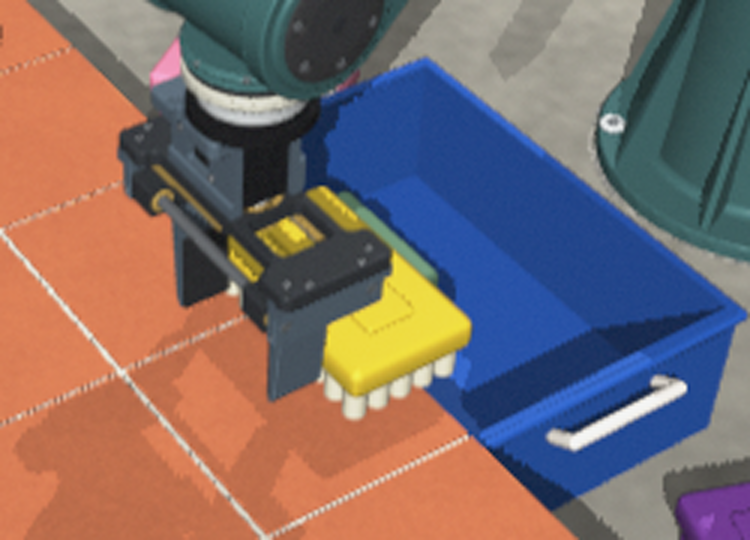

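{"api": "send_rows", "payload": {"commands": [[0,0,-9,0,0,0,0],[0,0,-9,0,0,0,0],[0,0,-10,0,0,0,0],[0,0,-10,0,0,0,0],[0,0,-10,0,0,0,0],[0,0,-10,0,0,0,0],[0,0,-10,0,0,0,0],[0,0,-5,0,0,0,0],[0,0,0,0,0,0,0],[0,0,0,0,0,0,0]]}}

```text
time: 14.7
eef_pos: [0.5057, 0.0824, 0.1541]
tool_rot: [0.0, 0.707, 0.707, 0.0]
wrist_force: [-0.0, -0.8, 0.5]
grip_width: 1.002
```

Run:
```python
from h import *
f=eyes.grab_frame("scene"); crop(f,250,500,130,310,3,"pics/e9.png")
```

```text
(no output)
```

View pics/e9.png

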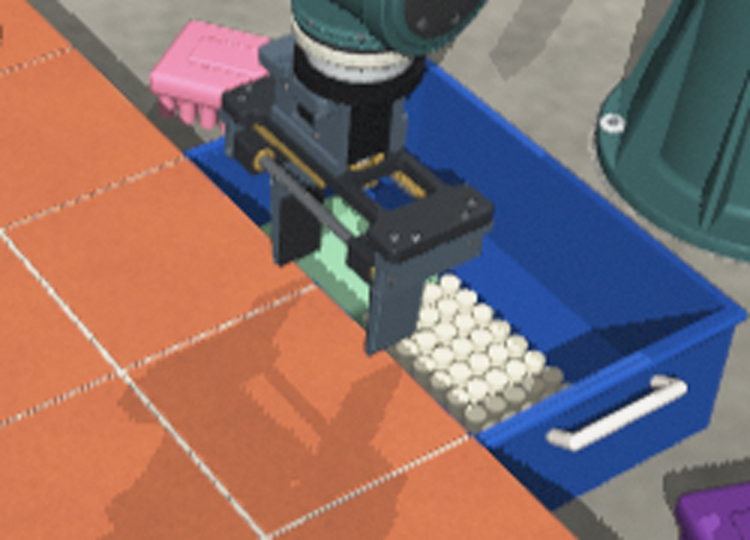

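The brush lies upside down in the tub. I raise the tool, step aside and check.

{"api": "send_rows", "payload": {"commands": [[0,0,0,-30,0,0,0],[0,0,0,-35,0,0,0],[0,0,0,-35,0,0,0],[0,35,0,-10,0,0,0],[0,38,0,0,0,0,0],[0,38,0,0,0,0,0],[0,38,0,0,0,0,0],[0,38,0,0,0,0,0],[0,38,0,0,0,0,0],[0,0,0,0,0,0,0]]}}

```text
time: 15.58
eef_pos: [0.5062, 0.3125, 0.2641]
tool_rot: [-0.0, 0.706, 0.708, 0.001]
wrist_force: [0.3, 0.3, -1.2]
grip_width: 0.998
```

Run:
```python
from h import *
f=eyes.grab_frame("scene"); cv2.imwrite("pics/f1.png",f["color"][:,:,::-1])
f=eyes.grab_frame("top"); cv2.imwrite("pics/f2.png",f["color"][:,:,::-1])
```

```text
(no output)
```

View pics/f1.png

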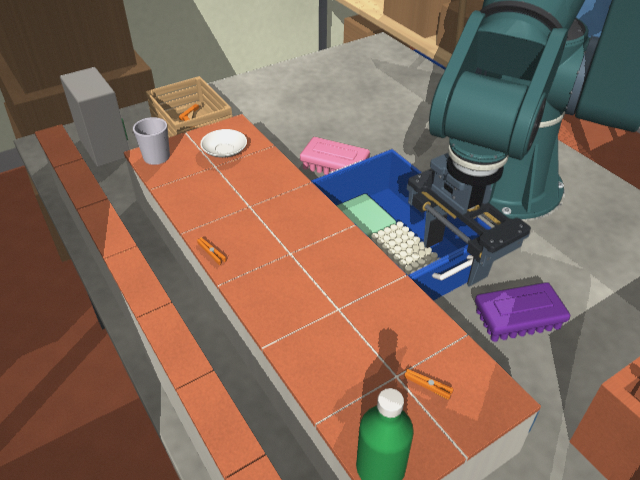

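View pics/f2.png

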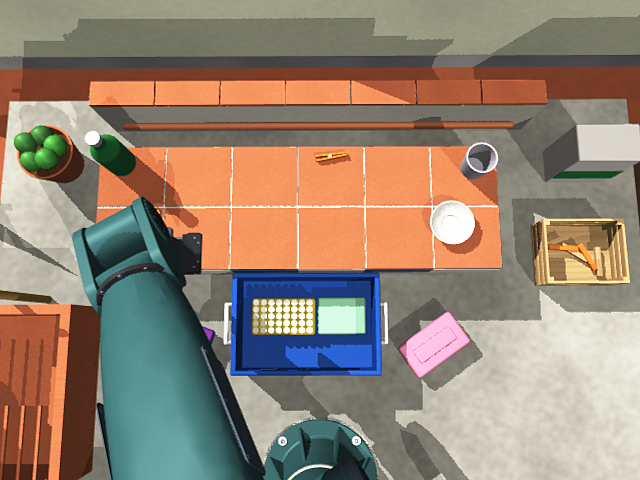

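Both items lie flat in the tub: brush at (283,316), soap at (342,315). The dish (452,222), pin_a (331,156) and pin_b (scene 429,383) are where they were, and the gripper is clear.

Run:
```python
from h import *
print(ticket.job_done())
```

```text
the job is handed in; nothing more can be done
None
```

The soap and the brush are both in the blue tub, and I've handed the job in at about 16 s of the 67 s allowed.

- **Moves:** I slid the soap about 20 mm sideways and pushed it over the edge first. Then I slid the brush about 65 mm sideways and pushed it over. I never gripped or lifted either one.
- **Final check:** The last pictures show both lying inside the tub, with the brush upside down (bristles up). The dish and both clothespins are where they started, and the gripper was clear of everything. The highest wrist force in any reading was under 10 N.
- **Disagreements:** My tub measurement came out about 350 mm long against the stated 340 mm, so I used the stated size centred on the measured middle. When first squared up, the brush had only about 12 mm of room on the left, so I angled the push slightly to the right before it dropped. No check failed.

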